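# Open the studio dust extractor for a filter change

## Robot

A 7-joint arm with a two-finger parallel gripper is mounted at the origin on the work surface. World frame = base frame: x ahead of the robot, y to its left, z up, the work surface at z = 0. Lengths are in m, angles in rad, forces in N, time in s.
With the tool pointing down it reaches from about 0.425 to 0.875 m from the base axis. Payload 8.4 kg.
Tool frame: the origin (TCP) lies between the finger pads; the fingertips stand 14 mm ahead of it and the grasp point (between the pads) lies 5 mm behind it (manip.finger_overhang is the distance from the TCP to the fingertips, in m); z points along the fingers, y is the direction in which the jaws open and shut (so a half turn about z gives the same grasp; the last joint's range is limited). The gripper opens to 87 mm and grips with 3 to 60 N. Pads are 19 mm wide; open, the fingers measure 117 mm over their backs; the gripper's body (75 mm by 190 mm) begins 51 mm behind the grasp point.
Start: joints at [1.135, 0.333, 0.04, 1.465, -0.013, 1.343, -0.059], TCP at [0.215, -0.613, 0.237] pointing down, gripper open.
Joint ranges: [-2.58, 2.58], [-0.38, 2.09], [-1.3, 1.39], [0.25, 2.4], [-1.5, 4.64], [0.08, 2.09], [-2.65, 2.65]. Speed limits (rad/s): [2.22, 2.22, 2.79, 2.79, 3.14, 3.14, 3.14].

## Interface

Orientations are given as a unit quaternion [x, y, z, w].
In Python, from station import manip, hand, solver, snapshot, camera_params, ticket, status gives the robot as it stands. Calls block until the motion is done:
- manip.goto(position, orientation): joint-space move of the TCP to a pose.
- manip.movel(position, attitude=None, speed=0.15): straight line of the TCP; attitude=None keeps the orientation; speed is the mean speed in m/s.
- manip.movej(angles): joint-space move.
- hand.open_gripper() and hand.grab(squeeze=None): open the fingers fully, or close them until they stop; squeeze is the grip in N (None keeps the last).
- manip.wait(seconds).
- solver.ik(position, orientation): joint angles nearest the present ones, or None.
- snapshot(name): name is "side" or "top"; returns (picture, depth): 420x560x3 uint8, red, green, blue; 420x560 float32, m along the optical axis (not along the pixel's ray), 0 where there is no reading.
- camera_params(name): a dict with "vfov" (degrees; the focal length in pixels is half the picture's height over the tangent of half this angle, whatever the lens; pixels are square), "cx", "cy" (the principal point, pixels), "xyz" and "rotation" of the camera in the world. Camera axes: x right, y down, z forward; pixel columns grow to the right and rows downward; lengths in m; the calibration is good to about 2 mm. A picture is of the moment at which its call begins. camera_params takes no time and is no camera call.
A pose or a line that the arm cannot do raises manip.MotionError and nothing moves.
- ticket.hand_in(): hands the job in, once; it reports no verdict.
Readings, each from a call of its own:
- status.get_time_s(): time.
- status.get_joint_positions(): joint angles.
- status.get_qvel(): joint speeds.
- status.get_joint_torque(): joint torques, N m.
- status.get_ee_pos(): TCP position.
- status.get_orientation(): TCP orientation.
- status.get_wrist_force(): force on the tool from outside, world axes, zero at the start.
- status.get_wrist_torque(): the same for the moment, N m.
- status.get_finger_gap(): finger opening in m.
Only numpy, scipy, OpenCV 4.12 (cv2) and the standard library are available. Lean on these libraries where they do the work, as an engineer would, in place of code of your own. Each camera call takes 0.05 s, during which the arm holds its last target. There are 200 camera calls.

## Task

The dust extractor on the art table needs a new filter: press down the ribbed end of its top flap until the catch lets go, and move clear so that it can swing fully open by itself. Then turn the filter cover inside a quarter turn anticlockwise, lift it off and set it down (do not drop it) flat in the shallow metal tray, grip upwards. Leave the bottle and the plate where they are.

Things in the scene. Friction and masses are not known exactly. Their poses are not given: they have to be found in the camera images.
- extractor: White bench dust extractor, fixed: box 250 (x) x 270 (y) mm, rim 140 mm high; origin at the centre of its underside, z up. Its open-topped bay (200 mm in x, 210 in y, floor 60 mm above the table) is closed by the flap. Mid-bay sits the grey filter cover under two grey clips, arcs 49 to 67 mm from the centre with tops 84 mm above the table.
- flap (a joint): Angle (rad) of the white top flap, 194 x 198 x 12 mm, hinged along x at the extractor's -y edge. 0 = closed, held by a catch; pressed in it goes negative to a soft stop at about -0.06; the catch lets go at about -0.025. Once let go and not held down, a strut swings it in 2 to 3 s towards -y, past upright (1.57), to its stop at 2.2, where it stays. It cannot be pulled open and need not be closed again.
- flap_pad (a point): Middle of four grey ribs on the flap's top, the place to press: 146 mm above the table, 160 mm from the hinge, 40 mm from the free (+y) edge. Pressed straight down about 4 mm here the catch lets go; soft stop at 9 to 10 mm; about 4 N up to the stop. The free edge then sweeps a 200 mm arc about the hinge: move up and away to the extractor's +y side.
- flap_hinge (a point): Middle of the flap's hinge line, 100 mm from the extractor's centre towards its -y, 146 mm above the table.
- cover_grip (a point): Centre of the filter cover's upright bar grip: 66 long (x) x 18 wide (y) x 46 mm tall; z up. Cover loose, about 0.2 kg, grey, 62 mm tall; this point 39 mm above its underside, when fitted 99 mm above the table at the extractor's centre. Below the bar a disc 90 mm across, with two lugs (114 mm across, along x). Its x axis starts along the extractor's x (within 3 degrees).
- cover: The same filter cover; origin at the centre of its underside, axes as cover_grip. Turned anticlockwise seen from above it turns easily; the lugs leave the clips after about 73 degrees and meet a stop at about 93. Turned 80 to 90 degrees it lifts straight up; 85 mm up it is clear of the bay's rim.
- tray: Shallow square aluminium tray, fixed, 190 x 190 x 22 mm, walls 4 mm, floor about 5 mm thick; origin at the centre of its underside. The cover set down in it has its cover_grip point 44 mm above the table.
- bottle_mid (a point): Half-way up a white bottle standing on the table, 66 mm across, 170 mm tall. Leave it alone.
- plate_mid (a point): Middle of a white plate, 140 mm across, 18 mm tall, on the table. Leave it alone.

How it is judged:
By the outcome, as a careful person would: the job done as asked, in the order asked, and still so for the second after the job is handed in, with the robot touching nothing.
It also fails if it takes over 61 s, if anything falls off the work surface, if the arm or the gripper's body presses on something with over 40 N, if the wrist force passes 120 N, or if a joint passes its speed limit or range.

## Working session

There is one attempt and no reset: what is moved stays moved. The work goes in short steps, each a Python script; the robot and the scene stay as the last script left them, time stands still between calls to the robot, and variables do not carry over. Pictures are saved under pics/ and viewed, about 8 in all and at most 12, crops included, and the job is handed in when it is done.

```bash
ls; mkdir -p pics
cat > h.py <<'E'
import numpy as np, cv2
from station import manip, hand, solver, snapshot, camera_params, ticket, status
def snap(n,f):
    p,d=snapshot(n); cv2.imwrite(f'pics/{f}.png',p[:,:,::-1]); np.save(f'pics/{f}.npy',d); return p,d
def world(n,u,v,d):
    c=camera_params(n); f=210/np.tan(np.radians(c['vfov'])/2)
    R=np.array(c['rotation'])
    u,v,d=map(np.asarray,(u,v,d))
    P=np.stack([(u-c['cx'])/f*d,(v-c['cy'])/f*d,d],-1)
    return P@R.T+np.array(c['xyz'])
E
python3 - <<'E'
from h import *
for n in('side','top'):
    print(camera_params(n)); snap(n,n+'0')
print(status.get_orientation(),status.get_time_s())
E
```

```text
pics
{'vfov': 56.84710213638673, 'cx': 276.2367242461731, 'cy': 210.3968859070738, 'xyz': array([0.23127152, 0.47176864, 0.74724908]), 'rotation': array([-0.30268582,  0.88547736, -0.33180895,  0.1192223 ])}
{'vfov': 50.752209889667014, 'cx': 284.3935852029815, 'cy': 204.2529978590666, 'xyz': array([0.47700104, 0.04123601, 0.99547279]), 'rotation': array([-0.70391839,  0.70807546, -0.03758907,  0.04141376])}
[ 9.85852470e-01  1.67613712e-01 -1.69087693e-04 -7.22463139e-04] 0.1
```

View pics/top0.png

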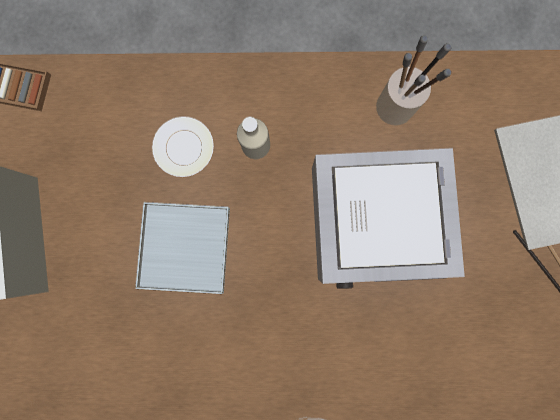

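View pics/side0.png

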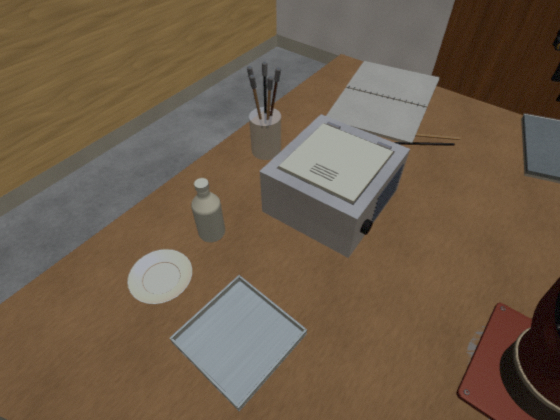

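Top view: the extractor is at about (390,216), with its hinge at image right (-y) and ribs at (359,216). The tray is at (183,248), plate at (183,147) and bottle at (253,138).

```bash
sed -i "s/R=np.array(c\['rotation'\])/R=Rotation.from_quat(c['rotation']).as_matrix()/; s/^import numpy.*/&\nfrom scipy.spatial.transform import Rotation/" h.py
python3 - <<'E'
from h import *
d=np.load('pics/top0.npy'); v,u=np.mgrid[:420,:560]
W=world('top',u,v,d)
def at(n,pts,d):
    for p in pts: print(n,p,world(n,*p,np.median(d[p[1]-1:p[1]+2,p[0]-1:p[0]+2])).round(4))
at('top',[(336,169),(436,165),(443,263),(342,267),(359,216),(390,216),(359,202),(359,231),(318,158),(451,152),(461,274),(325,280)],d)
print('tray');at('top',[(145,204),(227,208),(221,292),(138,289),(183,248),(183,147),(250,124),(300,330),(60,120)],d)
def rect(m):
    P=W[m][:,:2].astype(np.float32); return cv2.minAreaRect(P),m.sum()
box=(u>300)&(u<480)&(v>140)&(v<300)
print('flap',np.median(W[200:230,375:430,2]))
print('box',rect(box&(W[...,2]>.12)&(W[...,2]<.16)))
tb=(u>125)&(u<240)&(v>195)&(v<305)
print('tray',rect(tb&(W[...,2]>.010)),rect(tb&(W[...,2]>.003)))
ds=np.load('pics/side0.npy')
at('side',[(323,172),(335,165)],ds)
at('side',[(240,280),(303,330),(239,398),(174,336)],ds)
E
```

```text
top (336, 169) [ 0.6404 -0.055   0.1481]
top (436, 165) [ 0.65   -0.2544  0.133 ]
top (443, 263) [ 0.4578 -0.2619  0.1261]
top (342, 267) [ 0.4518 -0.0632  0.1457]
top (359, 216) [ 0.5486 -0.0975  0.148 ]
top (390, 216) [ 0.5483 -0.1571  0.1469]
top (359, 202) [ 0.5756 -0.0981  0.1482]
top (359, 231) [ 0.5199 -0.0969  0.1469]
top (318, 158) [ 0.6639 -0.0209  0.1413]
top (451, 152) [ 0.6739 -0.2817  0.1422]
top (461, 274) [ 0.4373 -0.2895  0.1421]
top (325, 280) [ 0.4273 -0.0309  0.1408]
tray
top (145, 204) [0.5889 0.3556 0.0208]
top (227, 208) [0.5787 0.1731 0.0228]
top (221, 292) [0.3959 0.1846 0.0221]
top (138, 289) [0.4017 0.3717 0.0016]
top (183, 248) [0.4915 0.273  0.0047]
top (183, 147) [0.7209 0.277  0.007 ]
top (250, 124) [0.7244 0.1104 0.1713]
top (300, 330) [0.3113 0.0137 0.0007]
top (60, 120) [0.7881 0.5648 0.0015]
flap 0.14729521740118778
box (((0.5518227219581604, -0.15567313134670258), (0.2506096065044403, 0.27100494503974915), 2.4280624389648438), np.int64(17703))
tray (((0.4886762499809265, 0.20358502864837646), (0.3255254030227661, 0.1901056170463562), 86.36161804199219), np.int64(967)) (((0.48847123980522156, 0.2229502648115158), (0.3635392189025879, 0.23999126255512238), 89.71208190917969), np.int64(7435))
side (323, 172) [ 0.5482 -0.0957  0.1459]
side (335, 165) [ 0.5392 -0.1318  0.146 ]
side (240, 280) [0.5745 0.1733 0.0085]
side (303, 330) [0.397  0.1859 0.0168]
side (239, 398) [0.417  0.3548 0.0028]
side (174, 336) [0.5884 0.3505 0.0189]
```

```bash
python3 -c "
import cv2
a=cv2.imread('pics/top0.png')
cv2.imwrite('pics/c1.png',cv2.resize(a[140:295,305:475],None,fx=4,fy=3.8,interpolation=2)[:600])
cv2.imwrite('pics/c1.png',cv2.resize(a[142:292,308:473],None,fx=4,fy=4,interpolation=2))"
```

```text
(no output)
```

View pics/c1.png

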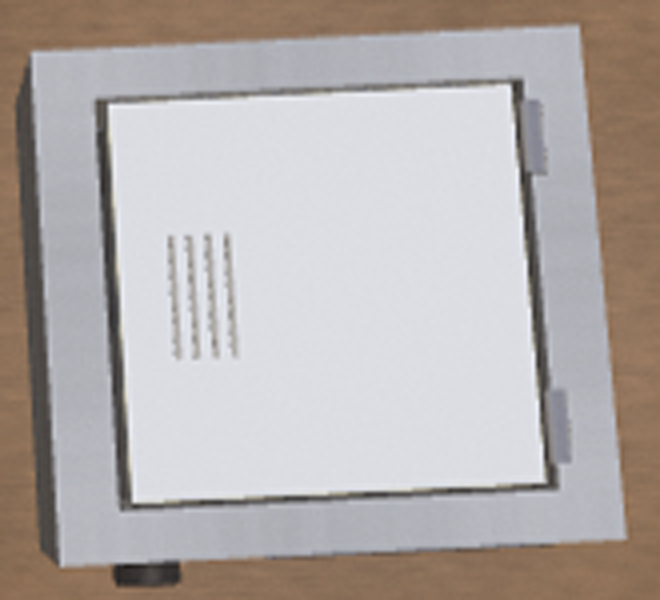

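Extractor centre is (0.552,-0.156) with yaw +2.4°, and the tray centre is about (0.491,0.270). Next I check the IK options for turning, because joint 7's range is limited.

```bash
cat >> h.py <<'E'
C=np.array([.5518,-.1557]); YAW=np.radians(2.43)
ex=np.array([np.cos(YAW),np.sin(YAW)]); ey=np.array([-ex[1],ex[0]])
def q(deg):
    a=np.radians(deg)/2; return [np.cos(a),np.sin(a),0,0]
E
python3 - <<'E'
from h import *
for z in(.114,.23):
  for p in range(-180,271,45):
    s=solver.ik([*C,z],q(p+2.4)); print('cov',z,p,None if s is None else np.round(s,2))
for p in (-90,0,90,180): 
    s=solver.ik([*(C+.06*ey),.154],q(p+2.4)); print('pad',p,None if s is None else np.round(s,2))
    s=solver.ik([.491,.27,.06],q(p)); print('tray',p,None if s is None else np.round(s,2))
E
```

```text
cov 0.114 -180 [ 0.7   0.34 -0.6   1.78  0.21  1.09  1.64]
cov 0.114 -135 [ 1.06  0.5  -1.09  1.76  0.48  1.18  2.23]
cov 0.114 -90 [-0.73  0.55  1.22  1.84 -0.57  1.16 -2.42]
cov 0.114 -45 [ 0.43  0.29 -0.27  1.79  0.09  1.07 -2.19]
cov 0.114 0 [ 0.5   0.3  -0.35  1.79  0.12  1.08 -1.42]
cov 0.114 45 [ 0.55  0.31 -0.42  1.78  0.14  1.08 -0.66]
cov 0.114 90 [ 0.61  0.32 -0.49  1.78  0.17  1.09  0.11]
cov 0.114 135 [ 0.65  0.33 -0.53  1.78  0.18  1.09  0.88]
cov 0.114 180 [ 0.7   0.34 -0.6   1.78  0.21  1.09  1.64]
cov 0.114 225 [ 1.06  0.5  -1.09  1.76  0.48  1.18  2.23]
cov 0.114 270 [-0.73  0.55  1.22  1.84 -0.57  1.16 -2.42]
cov 0.23 -180 [ 0.7   0.23 -0.59  1.64  0.13  1.31  1.71]
cov 0.23 -135 [ 1.08  0.37 -1.09  1.62  0.33  1.36  2.34]
cov 0.23 -90 [-0.78  0.36  1.23  1.71 -0.35  1.32 -2.59]
cov 0.23 -45 [ 0.46  0.2  -0.31  1.65  0.06  1.3  -2.17]
cov 0.23 0 [ 0.51  0.2  -0.36  1.65  0.07  1.3  -1.39]
cov 0.23 45 [ 0.55  0.21 -0.41  1.65  0.09  1.3  -0.62]
cov 0.23 90 [ 0.63  0.22 -0.5   1.64  0.11  1.3   0.15]
cov 0.23 135 [ 0.65  0.22 -0.52  1.64  0.12  1.31  0.93]
cov 0.23 180 [ 0.7   0.23 -0.59  1.64  0.13  1.31  1.71]
cov 0.23 225 [ 1.08  0.37 -1.09  1.62  0.33  1.36  2.34]
cov 0.23 270 [-0.78  0.36  1.23  1.71 -0.35  1.32 -2.59]
pad -90 [-0.89  0.42  1.23  1.84 -0.43  1.19 -2.62]
tray -90 [ 0.29  0.57 -1.09  1.84  0.56  1.09  2.13]
pad 0 [ 0.48  0.24 -0.44  1.78  0.11  1.15 -1.53]
tray 0 [ 0.28  0.55 -1.07  1.84  0.55  1.09 -2.57]
pad 90 [ 0.56  0.25 -0.54  1.77  0.14  1.15  0.02]
tray 90 [ 0.26  0.54 -1.04  1.84  0.53  1.08 -0.99]
pad 180 [ 0.65  0.27 -0.64  1.77  0.18  1.16  1.57]
tray 180 [ 0.32  0.6  -1.15  1.83  0.61  1.12  0.52]
```

```bash
python3 - <<'E'
from h import *
P=C+.06*ey; Q=q(92.4)
hand.grab(5)
manip.goto([*P,.185],Q); print(status.get_time_s(),status.get_ee_pos(),status.get_wrist_force())
manip.movel([*P,.162],speed=.08)
for z in(.157,.1545,.1525):
    manip.movel([*P,z],speed=.04); print(z,status.get_ee_pos().round(4),status.get_wrist_force().round(2))
manip.movel([*(P+.06*ey),.23],speed=.35)
manip.movel([*(P+.15*ey),.30],speed=.3)
hand.open_gripper()
print(status.get_time_s())
manip.wait(1.5)
for n in('side','top'): snap(n,n+'1')
print(status.get_time_s())
E
python3 -c "
import cv2,numpy as np
a,b=[cv2.imread(f'pics/{n}1.png') for n in('top','side')]
cv2.imwrite('pics/v1.png',np.vstack([cv2.resize(a[120:300,250:510],(780,540))]))"
```

```text
3.8333 [ 0.54917267 -0.09728914  0.18497775] [ 0.52015046 -0.99213875  0.47051578]
0.157 [ 0.5495 -0.0957  0.1571] [ 1.28 -0.29  1.77]
0.1545 [ 0.5495 -0.0958  0.1546] [1.63 0.63 1.63]
0.1525 [ 0.5494 -0.0958  0.1525] [ 1.92 -0.52  2.84]
7.525
9.125
```

View pics/v1.png

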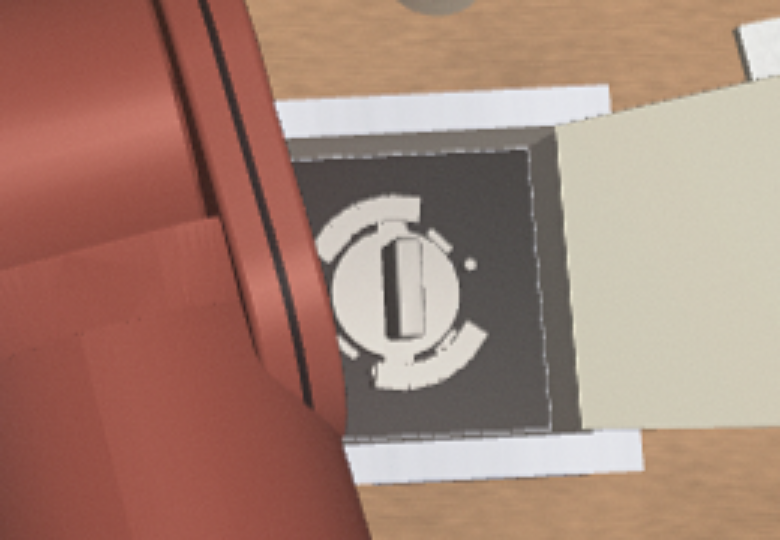

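View pics/side1.png

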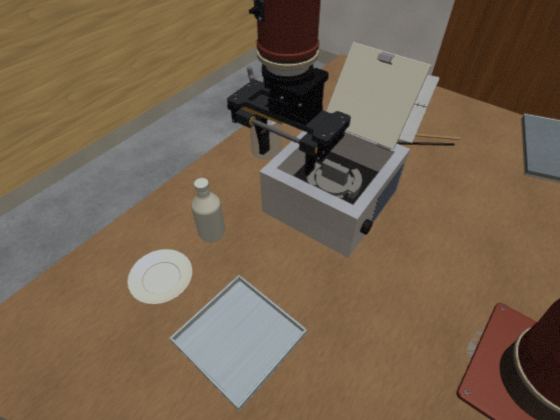

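The flap is open and the cover is visible: bar along x, with its top at about crop (405,287), which is full-image (385,216). I measure the bar and the flap's underside from depth.

Run:
```python
from h import *
d=np.load('pics/top1.npy'); v,u=np.mgrid[:420,:560]
W=world('top',u,v,d)
m=(u>373)&(u<400)&(v>190)&(v<240)&(W[...,2]>.112)&(W[...,2]<.13)
print(m.sum(),np.median(W[m],0),cv2.minAreaRect(W[m][:,:2].astype(np.float32)))
L=W[m]-[*C,0]; print('local mean',(L[:,:2]@np.c_[ex,ey]).mean(0))
m=(u>428)&(v>170)&(v<260)&(W[...,2]>.148)&(W[...,0]>.47)&(W[...,0]<.63)
L=np.c_[(W[m]-[*C,0])[:,:2]@ey,W[m][:,2]]
for z in(.15,.155,.16,.165,.17,.175,.18,.2,.25,.3):
    s=L[abs(L[:,1]-z)<.003]; print(z,len(s),s[:,0].max().round(4) if len(s) else '')
```

```text
333 [ 0.55038454 -0.15388109  0.12283244] ((0.5516113638877869, -0.15527117252349854), (0.06577802449464798, 0.01855357363820076), 1.4392039775848389)
local mean [-0.00116445  0.00157161]
0.15 1 -0.0942
0.155 61 -0.0917
0.16 254 -0.0912
0.165 286 -0.0912
0.17 283 -0.0962
0.175 306 -0.1006
0.18 332 -0.1033
0.2 333 -0.118
0.25 379 -0.1544
0.3 340 -0.1906
```

```bash
cat >> h.py <<'E'
B=np.array([.5516,-.1554]); A0=1.7; S=.020
def gp(deg,z):
    a=np.radians(deg); return [*(B+S*np.array([np.cos(a),np.sin(a)])),z]
E
python3 - <<'E'
from h import *
manip.goto(gp(A0,.20),q(A0)); f0=status.get_wrist_force(); print(status.get_time_s(),f0.round(1))
manip.movel(gp(A0,.117),speed=.1); print('down',status.get_wrist_force().round(1),status.get_ee_pos().round(4))
hand.grab(35); print('gap',status.get_finger_gap(),status.get_wrist_force().round(1))
for i in range(1,9):
    a=A0+86*i/8
    manip.movel(gp(a,.117),q(a),speed=.015)
    f=status.get_wrist_force(); print(i,f.round(1),status.get_wrist_torque().round(2))
    if np.linalg.norm(f-f0)>25: print('STOP');break
print(status.get_finger_gap(),status.get_time_s())
for n in('side','top'): snap(n,n+'2')
E
python3 -c "
import cv2,numpy as np
a,b=[cv2.imread(f'pics/{n}2.png') for n in('top','side')]
cv2.imwrite('pics/v2.png',np.hstack([cv2.resize(a[120:300,290:490],(400,360)),cv2.resize(b[40:260,220:440],(360,360))]))"
```

```text
10.25 [0.1 0.6 0.8]
down [ 0.   0.1 -0. ] [ 0.5721 -0.1549  0.1177]
gap 0.017657969016116947 [ 0.3 -0.2  0. ]
1 [-0.1  0.2  0.1] [ 0.12 -0.02 -0.04]
2 [-0.3 -0.4  0.3] [0.06 0.   0.02]
3 [-0.9 -0.3  0.6] [ 0.04  0.01 -0.03]
4 [ 0.6 -0.5 -0.1] [ 0.06 -0.02  0.  ]
5 [-0.2  0.6 -0.1] [ 0.06 -0.   -0.03]
6 [-0.1 -0.1 -2.1] [-0.04 -0.12 -0.01]
7 [-0.3 -0.3 -0.2] [-0.01 -0.13  0.03]
8 [-0.1  0.6 -0. ] [-0.03 -0.11  0.02]
0.01757590146953575 15.55
```

View pics/v2.png

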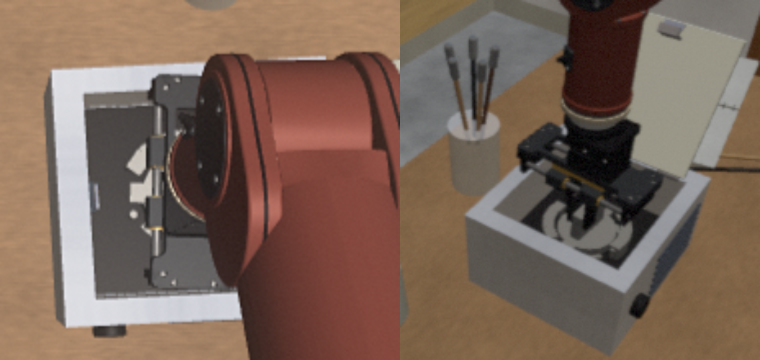

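Turned: a lug now points along +y and the forces stayed low. Next I lift the cover and carry it to the tray.

```bash
python3 - <<'E'
from h import *
a=A0+86
manip.movel(gp(a,.135),speed=.05); print(status.get_wrist_force().round(1),status.get_finger_gap())
manip.movel(gp(a,.245),speed=.12); print(status.get_wrist_force().round(1),status.get_finger_gap())
T=np.array([.491,.270]); b=87
r=np.radians(b); G=T+S*np.array([np.cos(r),np.sin(r)])
manip.movel([*G,.245],q(b),speed=.18)
manip.movel([*G,.12],speed=.12)
print(status.get_time_s(),status.get_ee_pos().round(4),status.get_wrist_force().round(1))
for n in('side','top'): snap(n,n+'3')
E
python3 -c "
import cv2,numpy as np
a,b=[cv2.imread(f'pics/{n}3.png') for n in('top','side')]
cv2.imwrite('pics/v3.png',np.hstack([cv2.resize(a[150:340,100:290],(390,390)),cv2.resize(b[210:420,130:340],(390,390))]))"
```

```text
[-0.8  0.1 -2.2] 0.01756231633642701
[-0.3  0.6 -1.9] 0.017882601243780716
20.95 [0.4925 0.2903 0.1208] [ 1.  -0.  -1.3]
```

View pics/v3.png

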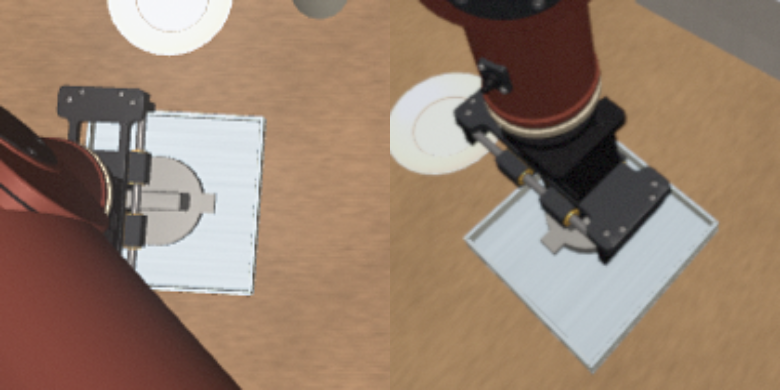

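The cover is held level above the middle of the tray. Lowering it now in small, force-checked steps.

```bash
python3 - <<'E'
from h import *
p=status.get_ee_pos(); T=np.array([.491,.270]); r=np.radians(87); G=T+S*np.array([np.cos(r),np.sin(r)])
manip.movel([*G,.068],speed=.08); f0=status.get_wrist_force(); z=.068; print(f0.round(1))
while z>.0585:
    z-=.001; manip.movel([*G,z],speed=.02); f=status.get_wrist_force(); print(round(z,4),status.get_ee_pos()[2].round(4),f.round(1))
    if f[2]-f0[2]>5: break
hand.open_gripper(); manip.wait(.3)
manip.movel([*G,.20],speed=.12); manip.goto([.50,.0,.32],q(90))
print(status.get_time_s(),status.get_finger_gap())
for n in('side','top'): p_,d=snap(n,n+'4')
v,u=np.mgrid[:420,:560]; W=world('top',u,v,d)
m=(u>130)&(u<235)&(v>200)&(v<295)
for lo,hi in((.058,.075),(.014,.03)):
    k=m&(W[...,2]>lo)&(W[...,2]<hi); print(k.sum(),np.median(W[k],0).round(4),W[k][:,2].std().round(4),cv2.minAreaRect(W[k][:,:2].astype(np.float32)))
E
python3 -c "
import cv2,numpy as np
a,b=[cv2.imread(f'pics/{n}4.png') for n in('top','side')]
cv2.imwrite('pics/v4.png',np.hstack([cv2.resize(a[100:320,100:320],(395,395)),b[:395]])[:, :800])
cv2.imwrite('pics/v4.png',np.hstack([cv2.resize(a[100:320,100:320],(360,360)),cv2.resize(b,(440,330)).copy() if 0 else cv2.resize(b[:,:513],(440,360))]))"
```

```text
[ 0.1 -0.8 -1.6]
0.067 0.0673 [ 0.3  0.7 -2. ]
0.066 0.0661 [-0.4 -0.6 -1.9]
0.065 0.0649 [ 0.9 -0.3 -2.2]
0.064 0.0639 [ 0.2 -0.8 -1.8]
0.063 0.0629 [ 0.4  0.7 -1.7]
0.062 0.0619 [-0.3 -1.  -1.7]
0.061 0.061 [-0.5  0.5 -1.1]
0.06 0.061 [-3.9 -3.1  9.7]
27.9667 0.08720248342672576
271 [0.4907 0.2667 0.0667] 0.0018 ((0.491080641746521, 0.2680569887161255), (0.06608052551746368, 0.017834311351180077), 86.634765625)
1942 [0.4908 0.2676 0.0214] 0.0023 ((0.492956280708313, 0.2710586190223694), (0.19093352556228638, 0.19018764793872833), 86.31967163085938)
```

View pics/v4.png

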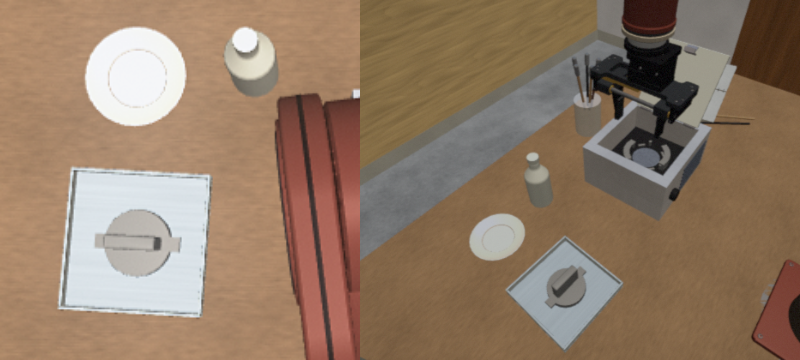

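The cover is flat in the tray with its grip up. The bar top is at 0.067 m, as expected. The flap is open, and the bottle and plate haven't moved.

```bash
python3 -c "
from h import *
manip.wait(.3); print(status.get_wrist_force().round(1)); ticket.hand_in()"
```

```text
[-0.3  0.8 -0.3]
the job is handed in; nothing more can be done
```

The job is done and handed in at about 28 s, well under the 61 s limit. I pressed the ribbed end of the flap, moved clear, and it swung fully open by itself. I then turned the filter cover 86° anticlockwise, lifted it out and lowered it into the tray.

- **Cover:** the final pictures and depth show it flat in the tray, grip upwards and about 3 mm off centre. The top of its bar is at 0.067 m, as expected.
- **Forces:** the wrist force was low in every reading. The highest was about 10 N, as the cover touched down, and just before hand-in it was back near zero with the gripper clear of everything.
- **Rest of the scene:** the flap stayed open. The bottle and plate look unmoved in the pictures; I did not re-measure their positions.

No check failed. The one mismatch was the open flap's underside, which measured a few mm closer to the gripper than I had calculated. I therefore gripped the bar higher and off centre for clearance.

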